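Put the cocktail shaker away, jigger inside

TASK

Put the cocktail shaker together for storage on the round coaster (not the square one), one piece at a time: first set the open tin upright in the middle of the coaster, then stand the jigger upright inside the tin, wide end down as it stands now, then seat the strainer top level on the tin, and last put the cap fully down over its neck. Leave the white dish and the glass tumbler where they are.

Things in the scene. Friction and masses are not known exactly. Their poses are not given: they have to be found in the camera images.
- round_coaster: Flat round cork coaster, 104 mm across, 8 mm thick, fixed to the counter. Origin: centre of its underside, on the counter; z up.
- square_coaster: Flat square cork coaster, 96 mm by 96 mm, 8 mm thick, fixed to the counter; not wanted. Origin: centre of its underside; z up.
- tin: Open steel shaker tin standing upright, mouth up: straight round cup 63 mm across outside (59 mm at the foot), 58 mm across inside, 85 mm tall, inner floor 4 mm above the underside, about 160 g. Origin: centre of its underside; z up through the mouth.
- jigger: Steel hourglass measuring cup, upright, 96 mm tall, 120 g: solid foot 38 mm across up to 26 mm height, narrowing to a 17 mm waist at 50 to 54 mm, then an open upper cup, 34 mm across, straight-sided from 68 to 96 mm height. Stood on the tin's inner floor, its top is 15 mm above the tin's rim. Origin: centre of its underside; z up.
- strainer_top: Steel dome, neck up, 60 mm tall, 140 g. Open skirt 73 mm outside, 68 inside, 10 deep; body 66 mm across to 28 mm height (hollow, 56 inside); cone to 38 mm; solid neck 38 mm across from 38 to 60 mm, dark holes on its flat top. Seated, skirt round the tin's rim, inner ledge on the rim: underside 75 mm above the tin's; it clears the jigger. Origin: centre of its underside; z up.
- cap: Small plain steel cap, standing mouth down, round, 48 mm across, 25 mm tall, hollow below (43 mm inside, 20 mm deep), about 60 g. Seated, its ceiling rests on the neck's top, so its underside is 40 mm above the strainer top's underside. Origin: centre of its underside (mouth); z up.
- dish: Bystander: shallow white china bowl, 84 mm across, 30 mm tall, loose. Origin: centre of its underside.
- tumbler: Bystander: clear drinking glass at the left of the work, 76 mm across, 85 mm tall, loose. Origin: centre of its underside.
Mind the look-alikes: they are no part of the job. Leave any blue or brown look-alike of the jigger alone. What is shaped like the cap but red is not meant.

How it is judged:
By the outcome, as a careful person would: the job done as asked, in the order asked, and still so for the second after the job is handed in, with the robot touching nothing.
It also fails if it takes over 128 s, if anything falls off the work surface, if the arm or the gripper's body presses on something with over 40 N, if the wrist force passes 120 N, or if a joint passes its speed limit or range.

ROBOT

A 6-joint arm with a two-finger parallel gripper is mounted at the origin on the work surface. World frame = base frame: x ahead of the robot, y to its left, z up, the work surface at z = 0. Lengths are in m, angles in rad, forces in N, time in s.
With the tool pointing down it reaches from about 0.35 to 0.775 m from the base axis. Payload 5.5 kg.
Tool frame: the origin (TCP) lies midway between the tips of the shut fingers; the grasp point (between the pads) lies grasp_offset behind it (grasp_offset is the distance from the TCP to the grasp point, in m); z points along the fingers, y is the line along which they close (so a half turn about z gives the same grasp; the last joint's range is limited). The gripper opens to 85 mm and grips with 20 to 120 N. Pads are 22 mm wide; open, the fingers measure 114 mm over their backs; the gripper's body (76 mm by 85 mm) begins 54 mm behind the grasp point. The pads swing forward as they close: fully open they stand 13 mm farther back than shut.
Start: joints at [1.183, 0.313, 0.046, 1.304, 0, 1.431], TCP at [0.141, 0.557, 0.231] pointing down, gripper open.
Joint ranges: [-2.76, 2.76], [-0.86, 1.69], [-1.03, 1.26], [-2.2, 2.34], [-1.47, 1.5], [-3.14, 3.14]. Speed limits (rad/s): [2.57, 2.57, 3.14, 3.14, 3.14, 3.14].

INTERFACE

Orientations are given as a unit quaternion [w, x, y, z].
In Python, from workcell import * gives the robot as it stands.
- The arm moves only by the tool step_arm, never from a script. Its argument "deltas" is a list of rows, each a list of 7 numbers: the shift along the world's x, y, z in mm, then the turn, a rotation vector about the world's x, y, z in degrees, then the gripper's target within -1 to 1 (fully open at 1, half-way at 0, shut at -1). A call has 1 to 5 rows; each row shifts and turns the commanded pose from where the row before left it; what a row does not reach is not made up. A row lasts 1/10 s, in which the tool goes at most 50 mm and 8.59 degrees, less where a joint would pass 70% of its speed; a pose out of reach is approached as far as the arm can. A call is refused whole if a number of a shift passes 50 or a number of a turn 8.59, either way. A call with a gripper value outside its range is refused whole. The fingers move at their own pace and stop on an object; "newtons" is the grip in N (left out, the last holds). Time passes only in rows, so rows that do not move let the fingers close. It gives the time, the measured TCP pose, the force, the opening and the grip force at its end, in the units of the state.
- get_state(): the state, without advancing time (a new reading comes with each control period).
- read_camera(name): name is "side" or "top"; returns a dict with "image" (420x560x3 uint8, red, green, blue), "z_map" (420x560 float32, m along the optical axis (not along the pixel's ray), 0 where there is no reading), "K" (3x3 intrinsics, pixels), "world_from_camera" (4x4, takes a point from camera to world coordinates). Camera axes: x right, y down, z forward; pixel columns grow to the right and rows downward; lengths in m; the calibration is good to about 2 mm. A picture is of the moment at which its call begins.
- hand_in(): hands the job in; it is judged then, once.
The state is a dict: "clock": time; "joint_pos": joint angles; "qvel": joint speeds; "tau": joint torques, N m; "tcp_pos": TCP position; "orientation": TCP orientation; "wrist_force": force on the tool from outside, world axes, zero at the start; "ft_torque": the same for the moment, N m; "finger_gap": finger opening in m; "grip_force": force on a finger pad.
Only numpy, scipy, OpenCV 4.12 (cv2) and the standard library are available. Lean on these libraries where they do the work, as an engineer would, in place of code of your own. Each camera call takes 0.05 s, during which the arm holds its last target. There are 200 camera calls.

## Working session

There is one attempt and no reset: what is moved stays moved. The work goes in short steps, Python scripts to look and compute and a tool call to move; the robot and the scene stay as the last step left them, time stands still between calls to the robot, and variables do not carry over. Pictures are saved under pics/ and viewed, at most 14 in all, crops included, and the job is handed in when it is done.

Besides the shell and the picture viewer there is one more tool, called after "Emit:" as a command line: name --pt "numbers of a row" for each row, then --argument value for the rest. step_arm: Moves the arm, as the interface text tells. Its arguments: {"type":"object","properties":{"deltas":{"type":"array","items":{"type":"array","items":{"type":"number"}}},"newtons":{"type":"number"}},"required":["deltas"]}

```bash
ls; mkdir -p pics; cat > h.py <<'E'
from workcell import *
import numpy as np, cv2
def cam(n,f=None):
    c=read_camera(n)
    if f: cv2.imwrite('pics/'+f,c['image'][:,:,::-1])
    z=c['z_map'];K=c['K'];v,u=np.indices(z.shape)
    P=np.stack([(u-K[0,2])/K[0,0]*z,(v-K[1,2])/K[1,1]*z,z],-1)
    T=c['world_from_camera'];c['P']=P@T[:3,:3].T+T[:3,3];c['P'][z==0]=np.nan
    return c
E
python3 - <<'E'
from h import *
s=get_state();print({k:np.round(v,3) for k,v in s.items()})
import workcell;print([k for k in dir(workcell) if k[0]!='_'], globals().get('grasp_offset'))
for n in('top','side'):
    c=cam(n,n+'0.png');print(c['K'],c['world_from_camera'].round(3));np.savez('/tmp/'+n+'0.npz',P=c['P'],image=c['image'])
E
```

```text
pics
{'clock': np.float64(0.0), 'joint_pos': array([ 1.183,  0.314,  0.045,  1.304, -0.   ,  1.431]), 'qvel': array([ 0.001, -0.001, -0.002, -0.001,  0.001, -0.001]), 'tau': array([-0.0000e+00, -4.8063e+01,  2.9853e+01,  2.0000e-02, -0.0000e+00,
       -0.0000e+00]), 'tcp_pos': array([0.141, 0.557, 0.23 ]), 'orientation': array([-0.   ,  0.124,  0.992, -0.001]), 'wrist_force': array([ 0.576,  0.334, -0.417]), 'ft_torque': array([-0.003,  0.007,  0.039]), 'grip_force': np.float64(0.0), 'finger_gap': np.float64(0.085)}
['MotionError', 'get_state', 'grasp_offset', 'hand_in', 'read_camera'] 0.0187
[[414.91878259   0.         277.2186779 ]
 [  0.         414.91878259 210.18013387]
 [  0.           0.           1.        ]] [[ 0.011 -0.993  0.115  0.395]
 [-0.999 -0.016 -0.041  0.068]
 [ 0.043 -0.114 -0.993  0.815]
 [ 0.     0.     0.     1.   ]]
[[415.49989435   0.         277.73148407]
 [  0.         415.49989435 202.55517701]
 [  0.           0.           1.        ]] [[ 0.916 -0.279  0.288  0.235]
 [-0.401 -0.618  0.677 -0.506]
 [-0.011 -0.735 -0.678  0.609]
 [ 0.     0.     0.     1.   ]]
```

View pics/top0.png

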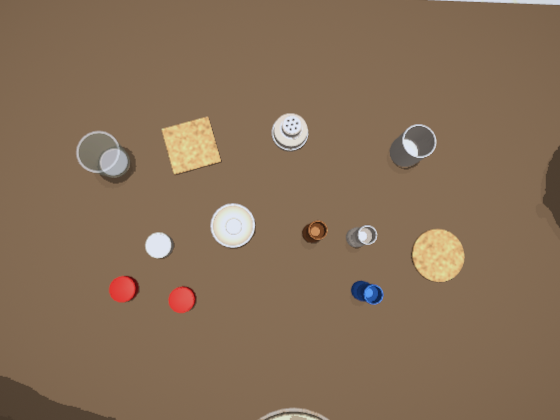

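View pics/side0.png

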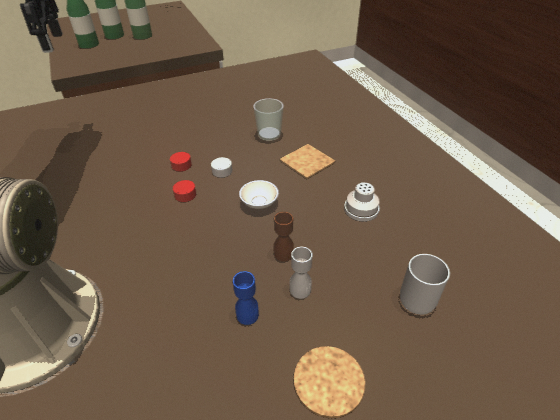

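Top view: the tin is at (412,147), the strainer at (291,131), the round coaster at (438,255) and the square one at (191,145). The dish is at (233,226) and the tumbler at (105,155).
- **Jigger candidates:** steel (362,236), brown (317,231), blue (370,293). The steel one fits, being uncoloured.
- **Cap candidates:** plain (158,245), red (122,289) and (182,299). The plain steel one fits.

I'll confirm both in one crop and measure everything.

```bash
cat >> h.py <<'E'
def blob(c,u0,u1,v0,v1,zlo,zhi):
    "min enclosing circle of the points of a pixel window within a height band"
    p=c['P'][v0:v1,u0:u1].reshape(-1,3);p=p[(p[:,2]>zlo)&(p[:,2]<zhi)]
    if len(p)<5: return len(p),np.nanmax(c['P'][v0:v1,u0:u1,2])
    (x,y),r=cv2.minEnclosingCircle((p[:,:2]*1000).astype(np.float32))
    return len(p),round(x,1),round(y,1),'d',round(2*r,1),'ztop',(np.percentile(p[:,2],95)*1000).round(1)
E
python3 - <<'E'
from h import *
t=dict(np.load('/tmp/top0.npz'));s=dict(np.load('/tmp/side0.npz'))
W={'tin':(385,440,122,172,.080,.1),'jig':(345,380,222,250,.09,.11),'str_neck':(270,312,110,152,.055,.08),'str_skirt':(270,312,110,152,.004,.035),'cap':(142,175,230,262,.018,.04),'round':(408,470,224,286,.004,.02),
'dish':(208,258,202,250,.024,.05),'tumb':(75,135,130,185,.08,.1),'brown':(300,335,215,245,.085,.11),'blue':(348,388,275,310,.085,.11),'sq':(160,222,115,176,.004,.02)}
for k,w in W.items(): print('top',k,blob(t,*w))
W={'tin':(395,455,250,320,.080,.1),'jig':(285,318,242,300,.09,.11),'str_neck':(340,385,178,220,.055,.08),'str_skirt':(340,385,178,220,.004,.035),'cap':(208,235,155,178,.018,.04),'round':(290,368,342,415,.004,.02)}
for k,w in W.items(): print('side',k,blob(s,*w))
a=cv2.resize(s['image'][230:330,220:330],(440,400));b=cv2.resize(s['image'][145:205,160:240],(400,300))
o=np.zeros((400,800,3),np.uint8);o[:,:440]=a;o[:270,440:]=cv2.resize(b,(360,270));cv2.imwrite('pics/crop.png',o[:,:,::-1])
E
```

```text
top tin (207, 612.4, -221.8, 'd', 65.3, 'ztop', np.float64(87.2))
top jig (91, 437.6, -120.9, 'd', 34.0, 'ztop', np.float64(98.4))
top str_neck (310, 644.8, 10.6, 'd', 38.1, 'ztop', np.float64(62.6))
top str_skirt (499, 655.2, 0.5, 'd', 101.0, 'ztop', np.float64(34.5))
top cap (520, 417.2, 258.0, 'd', 48.4, 'ztop', np.float64(27.1))
top round (2177, 405.6, -293.3, 'd', 140.9, 'ztop', np.float64(10.9))
top dish (436, 455.9, 118.9, 'd', 83.0, 'ztop', np.float64(31.7))
top tumb (360, 578.5, 356.0, 'd', 76.5, 'ztop', np.float64(86.7))
top brown (97, 444.9, -33.6, 'd', 33.9, 'ztop', np.float64(98.0))
top blue (131, 334.6, -129.8, 'd', 34.3, 'ztop', np.float64(97.6))
top sq (2321, 622.6, 208.8, 'd', 143.8, 'ztop', np.float64(10.6))
side tin (299, 612.8, -221.5, 'd', 66.2, 'ztop', np.float64(85.8))
side jig (144, 438.3, -120.9, 'd', 34.8, 'ztop', np.float64(96.5))
side str_neck (196, 644.9, 10.6, 'd', 38.2, 'ztop', np.float64(60.9))
side str_skirt (534, 644.3, 9.4, 'd', 72.0, 'ztop', np.float64(33.9))
side cap (229, 417.9, 257.3, 'd', 49.8, 'ztop', np.float64(25.8))
side round (3918, 405.8, -283.5, 'd', 105.4, 'ztop', np.float64(9.5))
```

View pics/crop.png

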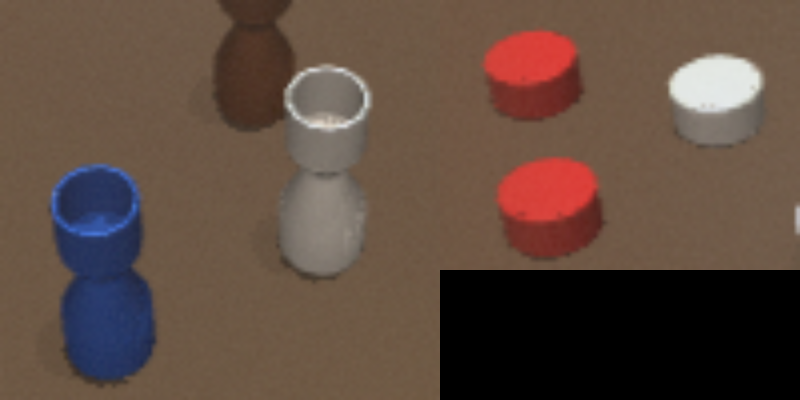

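The crop confirms both picks: the uncoloured steel jigger (crop 325,170) and the plain steel cap (crop 715,100). The others are blue, brown or red. I'm moving above the tin.

Emit:
step_arm --pt "25 -41 0 0 0 0 1" --pt "25 -41 0 0 0 0 1" --pt "25 -41 0 0 0 0 1" --pt "25 -41 0 0 0 0 1" --pt "25 -41 0 0 0 0 1" --newtons 30

```text
clock: 0.6
tcp_pos: [0.2664, 0.3507, 0.231]
orientation: [-0.0, 0.123, 0.992, -0.0]
wrist_force: [0.6, 0.1, 0.3]
finger_gap: 0.0851
grip_force: 0.0
```

Emit:
step_arm --pt "25 -41 0 0 0 0 1" --pt "25 -41 0 0 0 0 1" --pt "25 -41 0 0 0 0 1" --pt "25 -41 0 0 0 0 1" --pt "25 -41 0 0 0 0 1"

```text
clock: 1.1
tcp_pos: [0.3914, 0.1456, 0.2312]
orientation: [0.0, 0.124, 0.992, 0.0]
wrist_force: [0.6, 0.4, 0.1]
finger_gap: 0.085
grip_force: 0.0
```

Emit:
step_arm --pt "25 -41 0 0 0 0 1" --pt "25 -41 0 0 0 0 1" --pt "25 -41 0 0 0 0 1" --pt "25 -41 0 0 0 0 1" --pt "25 -41 0 0 0 0 1"

```text
clock: 1.6
tcp_pos: [0.5165, -0.0594, 0.231]
orientation: [-0.0, 0.124, 0.992, 0.0]
wrist_force: [0.4, 0.6, 0.7]
finger_gap: 0.0857
grip_force: 0.0
```

Emit:
step_arm --pt "24 -40.5 0 0 0 0 1" --pt "24 -40.5 0 0 0 0 1" --pt "24 -40.5 0 0 0 0 1" --pt "24 -40.5 0 0 0 0 1" --pt "0 0 -40 0 0 0 1"

```text
clock: 2.1
tcp_pos: [0.6193, -0.2278, 0.1963]
orientation: [0.008, 0.126, 0.992, -0.003]
wrist_force: [1.0, -0.6, -0.2]
finger_gap: 0.0858
grip_force: 0.0
```

```bash
python3 - <<'E'
from h import *
for n,w in(('top',(408,470,224,286)),('side',(285,372,338,415))):
    d=np.load(f'/tmp/{n}0.npz');u0,u1,v0,v1=w
    I=d['image'][v0:v1,u0:u1].astype(int);P=d['P'][v0:v1,u0:u1]
    m=(I[...,0]>130)&(I[...,0]-I[...,2]>40)&(np.abs(P[...,2]-.009)<.008)
    p=P[m];(x,y),r=cv2.minEnclosingCircle((p[:,:2]*1000).astype(np.float32));print(n,m.sum(),x,y,2*r,p.mean(0))
c=cam('top');print(blob(c,385,440,122,172,.080,.09))
E
```

```text
top 2807 406.67999267578125 -288.23211669921875 176.43679809570312 [ 0.40560918 -0.28574641  0.00709822]
side 3885 406.81439208984375 -283.04461669921875 106.76457214355469 [ 0.4046565  -0.28611494  0.007805  ]
(203, 611.8, -221.7, 'd', 64.0, 'ztop', np.float64(87.4))
```

```bash
python3 - <<'E'
from h import *
s=get_state();print(s['tcp_pos'],s['orientation'],s['joint_pos'])
for n,w in(('top',(400,480,215,295)),('side',(275,385,330,420))):
    d=np.load(f'/tmp/{n}0.npz');u0,u1,v0,v1=w;c=read_camera(n)
    I=cv2.cvtColor(d['image'][v0:v1,u0:u1],cv2.COLOR_RGB2HSV)
    m=((I[...,2]>130)&(I[...,1]>80)).astype(np.uint8);m=cv2.morphologyEx(m,cv2.MORPH_CLOSE,np.ones((5,5)))
    k=max(cv2.findContours(m,0,1)[0],key=cv2.contourArea).reshape(-1,2)+[u0,v0]
    T=c['world_from_camera'];r=np.c_[k,np.ones(len(k))]@np.linalg.inv(c['K']).T@T[:3,:3].T
    p=T[:3,3]+r*((.008-T[2,3])/r[:,2:]);p=(p[:,:2]*1000).astype(np.float32)
    print(n,cv2.minEnclosingCircle(p),cv2.fitEllipse(p))
E
```

```text
[ 0.61198835 -0.22222114  0.18421111] [-2.13898696e-03  1.25349112e-01  9.92110098e-01  7.61021746e-04] [-4.71483664e-01  4.82260810e-01  1.82851984e-01  1.27592814e+00
 -1.80877338e-05 -2.20123549e-01]
top ((407.06683349609375, -288.03350830078125), 113.2693099975586) ((407.10748291015625, -287.30755615234375), (180.56463623046875, 190.0203399658203), 31.3466854095459)
side ((405.89337158203125, -284.05914306640625), 52.21153259277344) ((405.8192138671875, -284.17388916015625), (102.32791137695312, 102.77198791503906), 68.96031188964844)
```

Emit:
step_arm --pt "0 0 0 0 0 0 1" --pt "0 0 -40 0 0 0 1" --pt "0 0 -40 0 0 0 1" --pt "0 0 0 0 0 0 1" --pt "0 0 0 0 0 0 1"

```text
clock: 2.75
tcp_pos: [0.6122, -0.2187, 0.1132]
orientation: [0.0, 0.123, 0.992, -0.0]
wrist_force: [0.0, -0.2, 0.6]
finger_gap: 0.0852
grip_force: 0.0
```

Emit:
step_arm --pt "0 -3 -30 0 0 0 1" --pt "0 0 -25 0 0 0 1" --pt "0 0 -13 0 0 0 1" --pt "0 0 0 0 0 0 1" --pt "0 0 0 0 0 0 0.2"

```text
clock: 3.25
tcp_pos: [0.6133, -0.223, 0.0455]
orientation: [0.001, 0.123, 0.992, -0.0]
wrist_force: [0.7, 0.1, -0.3]
finger_gap: 0.0733
grip_force: 0.0
```

Emit:
step_arm --pt "0 0 0 0 0 0 -0.2" --pt "0 0 0 0 0 0 -0.2" --pt "0 0 0 0 0 0 -0.2" --pt "0 0 0 0 0 0 -0.2" --pt "0 0 0 0 0 0 -0.2"

```text
clock: 3.75
tcp_pos: [0.6138, -0.2232, 0.046]
orientation: [0.002, 0.124, 0.992, -0.001]
wrist_force: [-0.7, 0.2, 6.9]
finger_gap: 0.0617
grip_force: 33.7
```

Emit:
step_arm --pt "0 0 25 0 0 0 -0.2" --pt "0 0 25 0 0 0 -0.2" --pt "-20 -6 0 0 0 0 -0.2" --pt "-40 -12 0 0 0 0 -0.2" --pt "-40 -12 0 0 0 0 -0.2"

```text
clock: 4.25
tcp_pos: [0.5117, -0.2528, 0.094]
orientation: [0.001, 0.123, 0.992, -0.0]
wrist_force: [0.0, -0.7, -1.6]
finger_gap: 0.062
grip_force: 33.7
```

Emit:
step_arm --pt "-40 -12 0 0 0 0 -0.2" --pt "-40 -12 0 0 0 0 -0.2" --pt "-26.5 -7 0 0 0 0 -0.2" --pt "0 0 0 0 0 0 -0.2" --pt "0 0 0 0 0 0 -0.2"

```text
clock: 4.75
tcp_pos: [0.4057, -0.2841, 0.0941]
orientation: [0.001, 0.124, 0.992, -0.0]
wrist_force: [1.1, -0.2, -1.3]
finger_gap: 0.0623
grip_force: 33.7
```

```bash
python3 - <<'E'
from h import *
c=cam('side','carry.png');s=get_state();print(s['tcp_pos'],s['joint_pos'],s['finger_gap'],s['grip_force'],s['wrist_force'])
E
```

```text
[ 0.40637513 -0.28407631  0.09402644] [-7.72399007e-01  2.48361006e-01 -3.94710697e-01  9.25899825e-01
  4.15417090e-04 -5.24270791e-01] 0.06173752511666699 33.68157816119492 [ 0.29684543  0.34170514 -1.35027199]
```

View pics/carry.png

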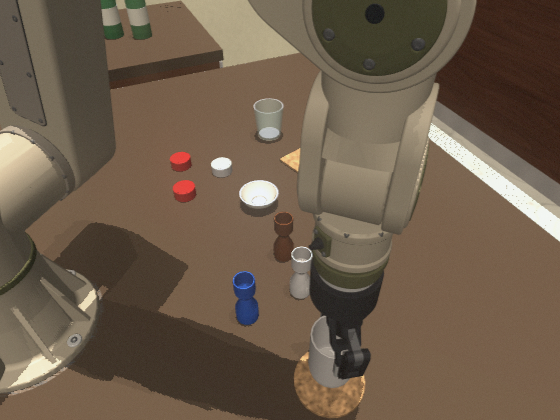

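The picture shows the tin upright in the gripper at about (340,350), over the round coaster at (330,380). I'm lowering it.

Emit:
step_arm --pt "0.5 0 -20 0 0 0 -0.2" --pt "0 0 -15 0 0 0 -0.2" --pt "0 0 -4 0 0 0 -0.2" --pt "0 0 -1 0 0 0 -0.2" --pt "0 0 0 0 0 0 -0.2"

```text
clock: 5.3
tcp_pos: [0.4068, -0.2827, 0.0541]
orientation: [-0.0, 0.123, 0.992, 0.0]
wrist_force: [-3.1, 3.4, 3.7]
finger_gap: 0.0623
grip_force: 34.2
```

Emit:
step_arm --pt "0 0 0 0 0 0 0.3" --pt "0 0 0 0 0 0 0.6" --pt "0 0 0 0 0 0 1" --pt "0 0 0 0 0 0 1" --pt "0 0 30 0 0 0 1"

```text
clock: 5.8
tcp_pos: [0.4041, -0.2816, 0.0805]
orientation: [-0.003, 0.124, 0.992, 0.002]
wrist_force: [-0.1, 0.5, 0.0]
finger_gap: 0.0852
grip_force: 0.0
```

Emit:
step_arm --pt "0 0 40 0 0 0 1" --pt "0 0 40 0 0 0 1" --pt "0 0 25 0 0 0 1" --pt "10 40 0 0 0 0 0.3" --pt "10 40 0 0 0 0 0.3"

```text
clock: 6.3
tcp_pos: [0.4271, -0.2042, 0.1896]
orientation: [0.002, 0.125, 0.992, -0.001]
wrist_force: [0.0, 0.7, -0.0]
finger_gap: 0.0594
grip_force: 0.0
```

Emit:
step_arm --pt "7 40 0 0 0 0 0.3" --pt "6 42 0 0 0 0 0.3" --pt "0 0 -20 0 0 0 0.3" --pt "0 0 0 0 0 0 0.3" --pt "0 0 0 0 0 0 0.3"

```text
clock: 6.8
tcp_pos: [0.4389, -0.1216, 0.1684]
orientation: [-0.0, 0.124, 0.992, 0.0]
wrist_force: [0.5, 0.4, 0.2]
finger_gap: 0.0555
grip_force: 0.0
```

```bash
python3 - <<'E'
from h import *
c=cam('side','jig.png');s=get_state();print(s['tcp_pos'],s['finger_gap'])
t=cam('top');print(blob(c,285,385,300,400,.088,.096),blob(t,410,470,220,290,.088,.097))
E
```

```text
[ 0.43925104 -0.12209544  0.16873142] 0.05560102552361113
(402, 405.5, -283.8, 'd', 64.0, 'ztop', np.float64(94.0)) (71, 390.2, -277.5, 'd', 53.5, 'ztop', np.float64(95.8))
```

View pics/jig.png

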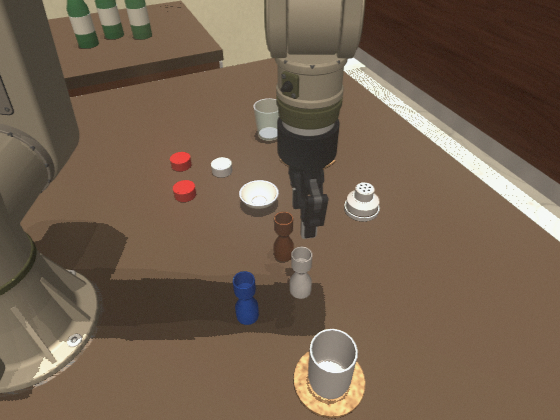

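The tin stands on the round coaster (332,365), with its rim centre at (405.5, -283.8) mm. The gripper is above the steel jigger (301,275).

Emit:
step_arm --pt "-1 1 -40 0 0 0 0.3" --pt "0 0 -30 0 0 0 0.3" --pt "0 0 -15 0 0 0 0.3" --pt "0 0 0 0 0 0 0.3" --pt "0 0 0 0 0 0 -0.5"

```text
clock: 7.4
tcp_pos: [0.4385, -0.1214, 0.084]
orientation: [0.0, 0.124, 0.992, -0.0]
wrist_force: [-0.4, 0.7, 0.2]
finger_gap: 0.0423
grip_force: 0.0
```

Emit:
step_arm --pt "0 0 0 0 0 0 -0.7" --pt "0 0 0 0 0 0 -0.7" --pt "0 0 0 0 0 0 -0.7" --pt "0 0 0 0 0 0 -0.7" --pt "0 0 0 0 0 0 -0.7"

```text
clock: 7.9
tcp_pos: [0.4392, -0.1211, 0.0846]
orientation: [0.001, 0.124, 0.992, -0.001]
wrist_force: [-0.7, 0.4, 5.7]
finger_gap: 0.0333
grip_force: 30.3
```

Emit:
step_arm --pt "0 0 20 0 0 0 -0.7" --pt "0 0 35 0 0 0 -0.7" --pt "0 0 40 0 0 0 -0.7" --pt "0 0 25 0 0 0 -0.7" --pt "0 0 5 0 0 0 -0.7"

```text
clock: 8.4
tcp_pos: [0.4398, -0.1212, 0.2116]
orientation: [0.003, 0.123, 0.992, -0.001]
wrist_force: [1.0, -0.6, -0.5]
finger_gap: 0.0333
grip_force: 30.3
```

Emit:
step_arm --pt "-6 -32 0 0 0 0 -0.7" --pt "-9 -45 0 0 0 0 -0.7" --pt "-9 -45 0 0 0 0 -0.7" --pt "-9 -41 0 0 0 0 -0.7" --pt "0 0 0 0 0 0 -0.7"

```text
clock: 8.9
tcp_pos: [0.4039, -0.2877, 0.2067]
orientation: [-0.001, 0.126, 0.992, -0.0]
wrist_force: [0.1, 0.6, -1.4]
finger_gap: 0.033
grip_force: 30.5
```

```bash
python3 - <<'E'
from h import *
c=cam('side');s=get_state();print(s['tcp_pos'],s['finger_gap'],s['grip_force'],s['wrist_force'])
cv2.imwrite('pics/jig2.png',cv2.resize(c['image'][200:420,230:450],(580,580))[:,:,::-1])
E
```

```text
[ 0.40395098 -0.28518882  0.20662295] 0.03298948376073708 30.461582690040814 [-1.03287819 -0.13355915 -1.03403845]
```

View pics/jig2.png

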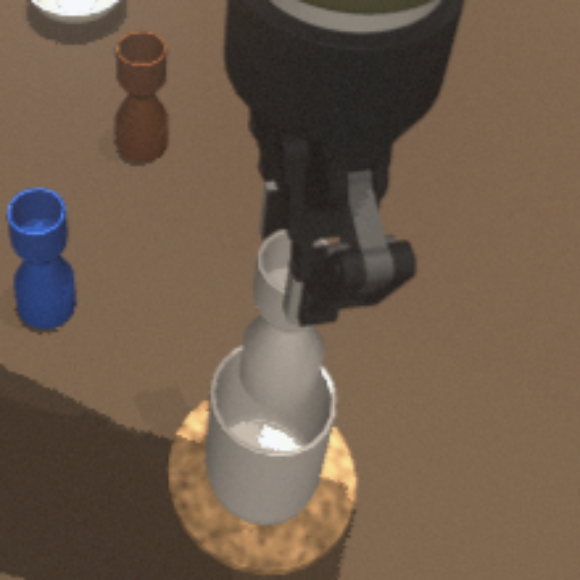

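The crop shows the jigger upright in the fingers at (285,300), over the tin mouth at (272,400). I'm lowering it.

Emit:
step_arm --pt "2 1 -30 0 0 0 -0.7" --pt "0 0 -30 0 0 0 -0.7" --pt "0 0 -25 0 0 0 -0.7" --pt "0 0 -15 0 0 0 -0.7" --pt "0 0 0 0 0 0 -0.7"

```text
clock: 9.45
tcp_pos: [0.4053, -0.2793, 0.1053]
orientation: [-0.003, 0.123, 0.992, 0.002]
wrist_force: [-0.8, 0.9, -0.4]
finger_gap: 0.0332
grip_force: 30.5
```

Emit:
step_arm --pt "0 0 -7 0 0 0 -0.7" --pt "0 0 -2 0 0 0 -0.7" --pt "0 0 0 0 0 0 -0.7"

```text
clock: 9.75
tcp_pos: [0.4073, -0.2824, 0.0997]
orientation: [0.0, 0.123, 0.992, -0.0]
wrist_force: [-0.7, 0.2, -0.2]
finger_gap: 0.033
grip_force: 30.5
```

Emit:
step_arm --pt "0 0 -2 0 0 0 -0.7" --pt "0 0 -1 0 0 0 -0.7" --pt "0 0 0 0 0 0 -0.7"

```text
clock: 10.05
tcp_pos: [0.4074, -0.2828, 0.0968]
orientation: [0.0, 0.124, 0.992, -0.0]
wrist_force: [0.0, 0.0, 0.4]
finger_gap: 0.0328
grip_force: 30.6
```

Emit:
step_arm --pt "0 0 -0.7 0 0 0 -0.7" --pt "0 0 0 0 0 0 -0.3" --pt "0 0 0 0 0 0 0" --pt "0 0 0 0 0 0 0.2" --pt "0 0 10 0 0 0 0.2"

```text
clock: 10.55
tcp_pos: [0.4061, -0.2818, 0.1047]
orientation: [-0.001, 0.124, 0.992, 0.001]
wrist_force: [0.4, -0.4, -0.4]
finger_gap: 0.0512
grip_force: 0.0
```

Emit:
step_arm --pt "0 0 30 0 0 0 0.2" --pt "0 0 40 0 0 0 0.2" --pt "0 0 30 0 0 0 0.2" --pt "35 30 0 0 0 0 0.2" --pt "35 40 0 0 0 0 0.2"

```text
clock: 11.05
tcp_pos: [0.4765, -0.2164, 0.208]
orientation: [0.002, 0.126, 0.992, -0.001]
wrist_force: [0.6, -0.8, -0.0]
finger_gap: 0.0513
grip_force: 0.0
```

Emit:
step_arm --pt "35 35 0 0 0 0 0.2" --pt "35 35 0 0 0 0 0.2" --pt "35 35 0 0 0 0 0.2" --pt "30 40 0 0 0 0 0.2" --pt "20 40 0 0 0 0 0.2"

```text
clock: 11.55
tcp_pos: [0.6318, -0.0282, 0.2058]
orientation: [0.0, 0.124, 0.992, 0.0]
wrist_force: [0.4, 0.4, -0.9]
finger_gap: 0.0514
grip_force: 0.0
```

Emit:
step_arm --pt "12 38 0 0 0 0 0.2" --pt "0 0 0 0 0 0 0.2" --pt "0 0 -40 0 0 0 0.2" --pt "0 0 0 0 0 0 0.2" --pt "0 0 0 0 0 0 0.2"

```text
clock: 12.05
tcp_pos: [0.6409, 0.0076, 0.1654]
orientation: [-0.001, 0.124, 0.992, -0.0]
wrist_force: [-0.1, -0.0, 0.4]
finger_gap: 0.0513
grip_force: 0.0
```

```bash
python3 - <<'E'
from h import *
c=cam('side','st.png');s=get_state();print(s['tcp_pos'],s['finger_gap'])
print('tin',blob(c,285,385,290,400,.089,.097),'jig',blob(c,285,385,290,400,.102,.115))
t=cam('top');print('jig',blob(t,410,475,220,290,.105,.115),'neck',blob(c,340,385,178,220,.055,.065))
E
```

```text
[0.64195553 0.007362   0.16673081] 0.05123590743052539
tin (514, 405.4, -284.0, 'd', 63.7, 'ztop', np.float64(95.5)) jig (206, 406.6, -282.3, 'd', 34.5, 'ztop', np.float64(108.6))
jig (0, np.float64(0.7099062565416224)) neck (197, 643.8, 10.0, 'd', 39.5, 'ztop', np.float64(61.0))
```

View pics/st.png

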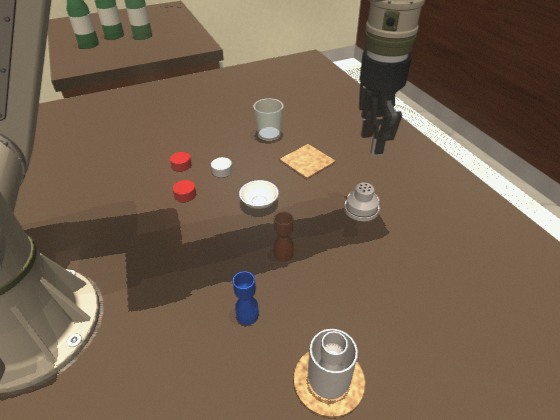

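The jigger stands in the tin (335,345), with its top at 108 mm as expected. The strainer top is at (363,200), and the gripper goes down to its neck.

Emit:
step_arm --pt "2.5 3 -40 0 0 0 0.2" --pt "0 0 -40 0 0 0 0.2" --pt "0 0 -30 0 0 0 0.2" --pt "0 0 0 0 0 0 0.2" --pt "0 0 0 0 0 0 0.2"

```text
clock: 12.65
tcp_pos: [0.6452, 0.0106, 0.0572]
orientation: [0.001, 0.124, 0.992, 0.0]
wrist_force: [-0.4, 0.3, 1.3]
finger_gap: 0.0513
grip_force: 0.0
```

Emit:
step_arm --pt "0 0 -14.5 0 0 0 0.2" --pt "0 0 0 0 0 0 0.2" --pt "0 0 0 0 0 0 -0.6" --pt "0 0 0 0 0 0 -0.6" --pt "0 0 0 0 0 0 -0.6"

```text
clock: 13.15
tcp_pos: [0.6459, 0.0108, 0.0438]
orientation: [0.002, 0.124, 0.992, 0.0]
wrist_force: [-1.9, -0.5, 7.2]
finger_gap: 0.0365
grip_force: 30.2
```

Emit:
step_arm --pt "0 0 0 0 0 0 -0.6" --pt "0 0 0 0 0 0 -0.6" --pt "0 0 0 0 0 0 -0.6"

```text
clock: 13.45
tcp_pos: [0.6459, 0.0109, 0.0438]
orientation: [0.002, 0.124, 0.992, -0.0]
wrist_force: [-1.6, -0.7, 6.1]
finger_gap: 0.0366
grip_force: 30.2
```

Emit:
step_arm --pt "0 0 20 0 0 0 -0.6" --pt "0 0 40 0 0 0 -0.6" --pt "0 0 40 0 0 0 -0.6" --pt "0 0 35 0 0 0 -0.6" --pt "0 0 15 0 0 0 -0.6"

```text
clock: 13.95
tcp_pos: [0.6464, 0.0109, 0.1967]
orientation: [0.004, 0.124, 0.992, 0.0]
wrist_force: [0.5, -0.8, -1.3]
finger_gap: 0.0368
grip_force: 30.5
```

Emit:
step_arm --pt "-15 -20 0 0 0 0 -0.6" --pt "-30 -37 0 0 0 0 -0.6" --pt "-30 -37 0 0 0 0 -0.6" --pt "-30 -37 0 0 0 0 -0.6" --pt "-30 -37 0 0 0 0 -0.6"

```text
clock: 14.45
tcp_pos: [0.5084, -0.158, 0.1921]
orientation: [0.001, 0.123, 0.992, -0.0]
wrist_force: [0.7, -0.8, -0.4]
finger_gap: 0.0362
grip_force: 30.5
```

Emit:
step_arm --pt "-30 -37 0 0 0 0 -0.6" --pt "-30 -37 0 0 0 0 -0.6" --pt "-30 -37 0 0 0 0 -0.6" --pt "-14 -15.5 0 0 0 0 -0.6" --pt "0 0 0 0 0 0 -0.6"

```text
clock: 14.95
tcp_pos: [0.4039, -0.2857, 0.1921]
orientation: [0.0, 0.126, 0.992, -0.001]
wrist_force: [0.6, 0.6, -1.2]
finger_gap: 0.0369
grip_force: 30.5
```

```bash
python3 - <<'E'
from h import *
c=cam('side');s=get_state();print(s['tcp_pos'],s['finger_gap'],s['grip_force'],s['wrist_force'])
c=cam('side');s=get_state();print(s['tcp_pos'],s['orientation'])
cv2.imwrite('pics/st2.png',cv2.resize(c['image'][180:420,230:470],(580,580))[:,:,::-1])
E
```

```text
[ 0.40489487 -0.2844741   0.19199978] 0.03657003880746532 30.513163902796805 [ 0.10504625  0.20469288 -0.2262982 ]
[ 0.40550738 -0.28369466  0.19186833] [ 5.98820604e-04  1.24275946e-01  9.92247510e-01 -9.94805390e-05]
```

View pics/st2.png

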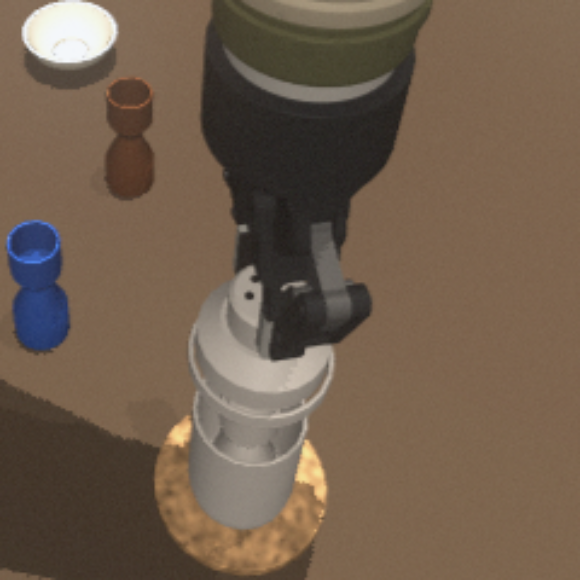

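The strainer hangs level (260,370), right above the tin (245,460). I'm lowering to just over the rim first.

Emit:
step_arm --pt "1 0 -20 0 0 0 -0.6" --pt "0 0 -20 0 0 0 -0.6" --pt "0 0 -10 0 0 0 -0.6" --pt "0 0 0 0 0 0 -0.6" --pt "0 0 0 0 0 0 -0.6"

```text
clock: 15.55
tcp_pos: [0.4071, -0.283, 0.1416]
orientation: [0.0, 0.123, 0.992, -0.0]
wrist_force: [-0.4, 0.5, -0.5]
finger_gap: 0.037
grip_force: 30.5
```

```bash
python3 - <<'E'
from h import *
c=cam('side');s=get_state();print(s['tcp_pos'],s['orientation'])
print('skirt',blob(c,290,390,270,360,.097,.112),'tin side',blob(c,290,390,300,390,.03,.085))
E
```

```text
[ 0.40725498 -0.28334201  0.14196831] [ 4.91228952e-04  1.23084190e-01  9.92396074e-01 -2.69092315e-04]
skirt (132, 406.3, -284.4, 'd', 72.5, 'ztop', np.float64(110.4)) tin side (764, 402.9, -286.8, 'd', 62.0, 'ztop', np.float64(82.1))
```

Emit:
step_arm --pt "-0.8 0.3 -4 0 0 0 -0.6" --pt "0 0 -4 0 0 0 -0.6" --pt "0 0 -3 0 0 0 -0.6" --pt "0 0 -2 0 0 0 -0.6" --pt "0 0 0 0 0 0 -0.6"

```text
clock: 16.1
tcp_pos: [0.4054, -0.283, 0.1277]
orientation: [-0.0, 0.124, 0.992, 0.0]
wrist_force: [-0.3, 0.4, -1.3]
finger_gap: 0.0367
grip_force: 30.5
```

Emit:
step_arm --pt "0 0 -1 0 0 0 -0.6" --pt "0 0 -0.7 0 0 0 -0.6" --pt "0 0 0 0 0 0 -0.6"

```text
clock: 16.4
tcp_pos: [0.4058, -0.2833, 0.1268]
orientation: [0.0, 0.124, 0.992, -0.0]
wrist_force: [-1.5, 1.4, 2.7]
finger_gap: 0.0366
grip_force: 30.8
```

Emit:
step_arm --pt "0 0 0 0 0 0 -0.3" --pt "0 0 0 0 0 0 0.1" --pt "0 0 0 0 0 0 0.3" --pt "0 0 0 0 0 0 0.3" --pt "0 0 15 0 0 0 0.3"

```text
clock: 16.9
tcp_pos: [0.4046, -0.2821, 0.1398]
orientation: [-0.002, 0.124, 0.992, 0.001]
wrist_force: [0.0, -0.3, 0.2]
finger_gap: 0.0555
grip_force: 0.0
```

Emit:
step_arm --pt "0 0 40 0 0 0 0.6" --pt "0 0 35 0 0 0 0.6" --pt "1 30 0 0 0 0 0.6" --pt "1 48 0 0 0 0 0.6" --pt "1 48 0 0 0 0 0.6"

```text
clock: 17.4
tcp_pos: [0.4088, -0.1564, 0.2166]
orientation: [0.0, 0.125, 0.992, 0.0]
wrist_force: [0.8, 1.2, 0.7]
finger_gap: 0.0683
grip_force: 0.0
```

Emit:
step_arm --pt "1 48 0 0 0 0 0.6" --pt "1 48 0 0 0 0 0.6" --pt "1 48 0 0 0 0 0.6" --pt "1 48 0 0 0 0 0.6" --pt "1 48 0 0 0 0 0.6"

```text
clock: 17.9
tcp_pos: [0.4134, 0.0848, 0.2166]
orientation: [0.0, 0.124, 0.992, 0.0]
wrist_force: [1.2, -0.0, -0.8]
finger_gap: 0.0684
grip_force: 0.0
```

Emit:
step_arm --pt "1 48 0 0 0 0 0.6" --pt "1 48 0 0 0 0 0.6" --pt "1 48 0 0 0 0 0.6" --pt "1 30 0 0 0 0 0.6" --pt "0 0 0 0 0 0 0.6"

```text
clock: 18.4
tcp_pos: [0.4175, 0.2603, 0.2161]
orientation: [0.0, 0.121, 0.993, 0.001]
wrist_force: [0.5, -0.3, 0.6]
finger_gap: 0.0686
grip_force: 0.0
```

```bash
python3 - <<'E'
from h import *
c=cam('side','cap.png');c=cam('side');s=get_state();print(s['tcp_pos'],s['finger_gap'],s['joint_pos'])
print('neck',blob(c,300,380,260,340,.137,.15),'cap',blob(c,208,235,155,178,.018,.04))
t=cam('top');print('neck',blob(t,420,480,220,290,.137,.15))
E
```

```text
[0.41725672 0.25739925 0.21603415] 0.06817023858138864 [ 3.88981084e-01  1.55805040e-01 -1.95428285e-01  1.22043474e+00
 -2.41102527e-04  6.34774369e-01]
neck (573, 405.4, -283.8, 'd', 38.5, 'ztop', np.float64(144.1)) cap (223, 417.3, 256.7, 'd', 49.4, 'ztop', np.float64(25.7))
neck (373, 404.5, -282.9, 'd', 38.1, 'ztop', np.float64(145.5))
```

View pics/cap.png

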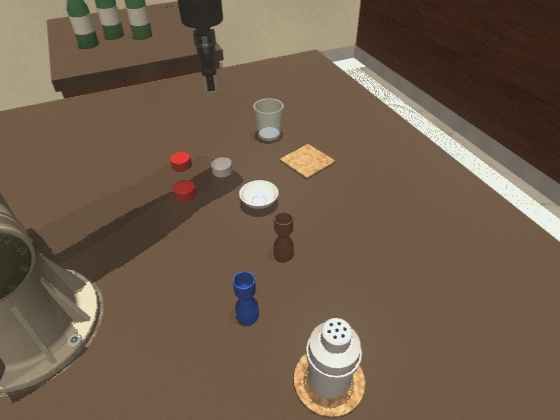

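The strainer is seated level on the tin (335,350), with its neck top at about 143.5 mm. The cap is at (221,167), directly below the gripper.

Emit:
step_arm --pt "0 0 -45 0 0 0 0.6" --pt "0 0 -50 0 0 0 0.6" --pt "0 0 -50 0 0 0 0.6" --pt "0 0 -40 0 0 0 0.6" --pt "0 0 0 0 0 0 0.6"

```text
clock: 19.05
tcp_pos: [0.4133, 0.2536, 0.0269]
orientation: [-0.005, 0.125, 0.992, -0.003]
wrist_force: [-1.6, -1.6, -0.6]
finger_gap: 0.0688
grip_force: 0.0
```

Emit:
step_arm --pt "0 0 0 0 0 0 0.6" --pt "0 0 0 0 0 0 0.6"

```text
clock: 19.25
tcp_pos: [0.4198, 0.2571, 0.0338]
orientation: [0.002, 0.124, 0.992, 0.001]
wrist_force: [-0.4, -0.0, 0.3]
finger_gap: 0.0686
grip_force: 0.0
```

Emit:
step_arm --pt "0 0 -14 0 0 0 0.6" --pt "0 0 -12 0 0 0 0.6" --pt "0 0 0 0 0 0 0.6" --pt "0 0 0 0 0 0 0.6"

```text
clock: 19.65
tcp_pos: [0.418, 0.257, 0.0061]
orientation: [0.0, 0.124, 0.992, 0.0]
wrist_force: [0.6, -0.0, -0.7]
finger_gap: 0.068
grip_force: 0.0
```

Emit:
step_arm --pt "0 0 -1 0 0 0 0" --pt "0 0 0 0 0 0 -0.4" --pt "0 0 0 0 0 0 -0.4" --pt "0 0 0 0 0 0 -0.4" --pt "0 0 0 0 0 0 -0.4"

```text
clock: 20.15
tcp_pos: [0.4182, 0.2572, 0.0052]
orientation: [0.001, 0.124, 0.992, 0.0]
wrist_force: [-1.3, 0.8, 4.8]
finger_gap: 0.0461
grip_force: 31.0
```

Emit:
step_arm --pt "0 0 0 0 0 0 -0.4" --pt "0 0 0 0 0 0 -0.4"

```text
clock: 20.35
tcp_pos: [0.4183, 0.2572, 0.0052]
orientation: [0.001, 0.124, 0.992, 0.0]
wrist_force: [-0.8, -0.2, 5.2]
finger_gap: 0.0463
grip_force: 31.0
```

Emit:
step_arm --pt "0 0 25 0 0 0 -0.4" --pt "0 0 45 0 0 0 -0.4" --pt "0 0 45 0 0 0 -0.4" --pt "0 0 45 0 0 0 -0.4" --pt "0 0 25 0 0 0 -0.4"

```text
clock: 20.85
tcp_pos: [0.4188, 0.2574, 0.1932]
orientation: [0.002, 0.124, 0.992, 0.001]
wrist_force: [0.7, 0.4, -0.6]
finger_gap: 0.046
grip_force: 31.4
```

Emit:
step_arm --pt "0 -30 0 0 0 0 -0.4" --pt "-1 -46 0 0 0 0 -0.4" --pt "-1 -46 0 0 0 0 -0.4" --pt "-1 -46 0 0 0 0 -0.4" --pt "-1 -46 0 0 0 0 -0.4"

```text
clock: 21.35
tcp_pos: [0.4132, 0.0414, 0.1894]
orientation: [0.0, 0.123, 0.992, 0.0]
wrist_force: [0.8, -0.6, -0.4]
finger_gap: 0.0464
grip_force: 31.4
```

Emit:
step_arm --pt "-1 -46 0 0 0 0 -0.4" --pt "-1 -46 0 0 0 0 -0.4" --pt "-1 -46 0 0 0 0 -0.4" --pt "-1 -46 0 0 0 0 -0.4" --pt "-1 -46 0 0 0 0 -0.4"

```text
clock: 21.85
tcp_pos: [0.4081, -0.1889, 0.1895]
orientation: [0.0, 0.124, 0.992, 0.0]
wrist_force: [1.6, -0.5, -0.5]
finger_gap: 0.046
grip_force: 31.4
```

Emit:
step_arm --pt "-1 -46 0 0 0 0 -0.4" --pt "-1 -35 0 0 0 0 -0.4" --pt "-1 -15 0 0 0 0 -0.4" --pt "0 0 0 0 0 0 -0.4" --pt "0 0 0 0 0 0 -0.4"

```text
clock: 22.35
tcp_pos: [0.4053, -0.2821, 0.189]
orientation: [-0.001, 0.124, 0.992, 0.001]
wrist_force: [-0.0, 0.9, -0.9]
finger_gap: 0.0458
grip_force: 31.4
```

```bash
python3 - <<'E'
from h import *
c=cam('side');c=cam('side');s=get_state();print(s['tcp_pos'],s['finger_gap'],s['grip_force'],s['wrist_force'])
z=s['tcp_pos'][2]-.0052
print('cap',blob(c,300,390,220,320,z+.001,z+.027),'neck',blob(c,300,380,260,340,.137,.148))
cv2.imwrite('pics/cap2.png',cv2.resize(c['image'][180:420,230:470],(580,580))[:,:,::-1])
E
```

```text
[ 0.40555728 -0.28152852  0.18934126] 0.04629904530728681 31.421079263091087 [-0.62222381  0.13645299 -0.2591613 ]
cap (677, 395.5, -277.2, 'd', 55.6, 'ztop', np.float64(210.0)) neck (337, 404.9, -284.5, 'd', 37.7, 'ztop', np.float64(144.1))
```

View pics/cap2.png

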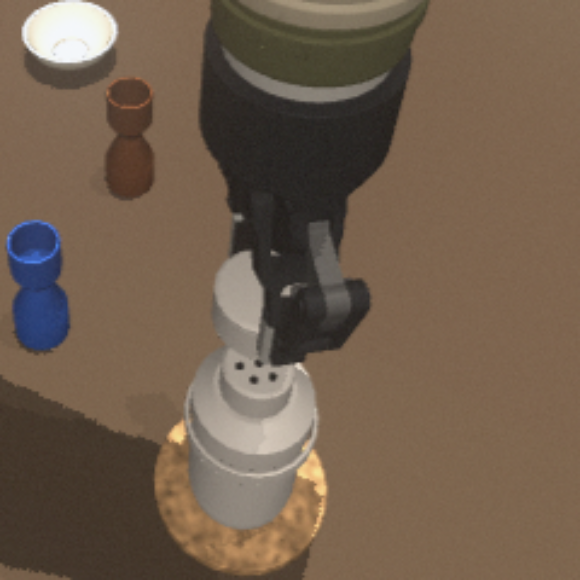

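The cap is held level at (245,300), above the neck (258,375). I'm lowering it to just above the neck after a 2 mm y correction.

Emit:
step_arm --pt "0.5 -2 -15 0 0 0 -0.4" --pt "0 0 -15 0 0 0 -0.4" --pt "0 0 -7 0 0 0 -0.4" --pt "0 0 0 0 0 0 -0.4" --pt "0 0 0 0 0 0 -0.4"

```text
clock: 22.95
tcp_pos: [0.4064, -0.2845, 0.1529]
orientation: [0.0, 0.123, 0.992, -0.0]
wrist_force: [0.4, 0.5, -1.4]
finger_gap: 0.0462
grip_force: 31.4
```

```bash
python3 - <<'E'
from h import *
c=cam('side');c=cam('side');s=get_state();print(s['tcp_pos'],s['wrist_force'])
p=c['P'];z=s['tcp_pos'][2]-.0052
q=p[200:340,290:400].reshape(-1,3);q=q[(q[:,2]>z+.003)&(q[:,2]<z+.022)]
# left visible side wall: fit circle of radius 24
from scipy.optimize import least_squares
q=q[(np.hypot(q[:,0]-.4055,q[:,1]+.2835)<.028)]
f=least_squares(lambda a:np.hypot(q[:,0]-a[0],q[:,1]-a[1])-.024,[.4055,-.2835],loss='soft_l1',f_scale=.001)
print(len(q),f.x,np.abs(f.fun).mean())
E
```

```text
[ 0.40664354 -0.28514315  0.15321939] [ 0.93443765  0.44001237 -1.70560477]
136 [ 0.40527797 -0.28478945] 0.0003950779083746946
```

Emit:
step_arm --pt "0 1 -4 0 0 0 -0.4" --pt "0 0 -5 0 0 0 -0.4" --pt "0 0 -5 0 0 0 -0.4" --pt "0 0 0 0 0 0 -0.4"

```text
clock: 23.45
tcp_pos: [0.4056, -0.2837, 0.1374]
orientation: [-0.001, 0.124, 0.992, 0.001]
wrist_force: [-0.2, 0.7, -0.6]
finger_gap: 0.0464
grip_force: 31.4
```

No contact, so the cap is sliding over the neck. It seats at a TCP height of about 128.

Emit:
step_arm --pt "0 0 -4 0 0 0 -0.4" --pt "0 0 -3 0 0 0 -0.4" --pt "0 0 -1.5 0 0 0 -0.4" --pt "0 0 0 0 0 0 -0.4" --pt "0 0 0 0 0 0 -0.4"

```text
clock: 23.95
tcp_pos: [0.4062, -0.2841, 0.13]
orientation: [0.0, 0.124, 0.992, 0.0]
wrist_force: [0.2, -0.1, -0.8]
finger_gap: 0.0457
grip_force: 31.4
```

Emit:
step_arm --pt "0 0 -1.5 0 0 0 -0.4" --pt "0 0 -0.7 0 0 0 -0.4" --pt "0 0 0 0 0 0 -0.4"

```text
clock: 24.25
tcp_pos: [0.4064, -0.2843, 0.1282]
orientation: [0.0, 0.124, 0.992, -0.0]
wrist_force: [0.0, 0.5, 3.8]
finger_gap: 0.0462
grip_force: 31.8
```

It's seated, with contact force at the expected height. I'm releasing and backing off.

Emit:
step_arm --pt "0 0 0 0 0 0 -0.1" --pt "0 0 0 0 0 0 0.4" --pt "0 0 0 0 0 0 0.7" --pt "0 0 0 0 0 0 0.7" --pt "0 0 15 0 0 0 0.7"

```text
clock: 24.75
tcp_pos: [0.405, -0.283, 0.1409]
orientation: [-0.002, 0.124, 0.992, 0.001]
wrist_force: [-0.1, 0.3, -0.6]
finger_gap: 0.072
grip_force: 0.0
```

Emit:
step_arm --pt "0 0 40 0 0 0 0.7" --pt "0 0 40 0 0 0 0.7" --pt "10 40 0 0 0 0 0.7" --pt "10 45 0 0 0 0 0.7" --pt "10 45 0 0 0 0 0.7"

```text
clock: 25.25
tcp_pos: [0.4364, -0.1532, 0.223]
orientation: [0.0, 0.125, 0.992, -0.0]
wrist_force: [1.0, 0.2, -0.4]
finger_gap: 0.0722
grip_force: 0.0
```

Emit:
step_arm --pt "10 45 0 0 0 0 0.7" --pt "0 20 0 0 0 0 0.7" --pt "0 0 0 0 0 0 0.7" --pt "0 0 0 0 0 0 0.7" --pt "0 0 0 0 0 0 0.7"

```text
clock: 25.75
tcp_pos: [0.4463, -0.0899, 0.2226]
orientation: [0.0, 0.124, 0.992, -0.0]
wrist_force: [-0.9, -0.0, -0.0]
finger_gap: 0.0726
grip_force: 0.0
```

```bash
python3 - <<'E'
from h import *
c=cam('side','end.png')
print('cap',blob(c,300,380,250,340,.14,.16),'tin',blob(c,290,380,310,390,.03,.08))
E
```

```text
cap (891, 404.7, -284.6, 'd', 48.1, 'ztop', np.float64(149.1)) tin (483, 402.4, -287.8, 'd', 61.8, 'ztop', np.float64(68.6))
```

View pics/end.png

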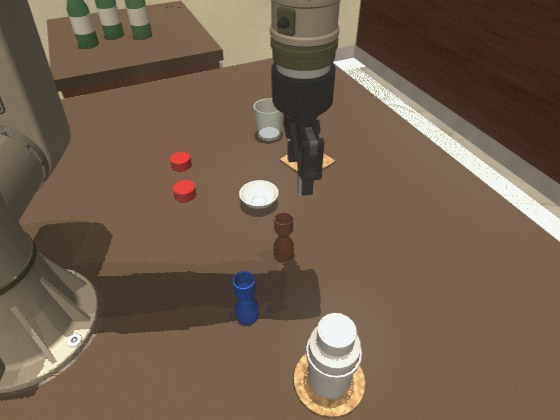

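The assembled shaker stands on the round coaster (333,360). The cap top reads 149 mm against 148 expected, and the dish, tumbler and look-alikes are undisturbed. I'm handing in.

```bash
python3 -c "
from workcell import *
print(hand_in())"
```

```text
the job is handed in; nothing more can be done
None
```

The shaker is assembled on the round coaster in the order asked (tin, jigger, strainer top, cap) and handed in at about 26 s, with the dish and tumbler left where they were.

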